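# Return the draw ball, keep the locker key

### The arm

A 6-joint arm with a two-finger parallel gripper is mounted at the origin on the work surface. World frame = base frame: x ahead of the robot, y to its left, z up, the work surface at z = 0. Lengths are in m, angles in rad, forces in N, time in s.
With the tool pointing down it reaches from about 0.35 to 0.775 m from the base axis. Payload 7.3 kg.
Tool frame: the origin (TCP) lies on the front face of the gripper's body, between the roots of the fingers; the fingertips stand 66 mm ahead of it and the grasp point (between the pads) lies 47 mm ahead of it; z points along the fingers, y is the direction in which the jaws open and shut (so a half turn about z gives the same grasp; the last joint's range is limited). The gripper opens to 92 mm and grips with 3 to 60 N. Pads are 19 mm wide; open, the fingers measure 130 mm over their backs; the gripper's body (75 mm by 190 mm) begins 47 mm behind the grasp point.
Start: joints at [-1.372, 0.342, 1.524, -0, 1.275, -0.146], TCP at [0.177, -0.494, 0.292] pointing down, gripper open.
Joint ranges: [-2.53, 2.53], [-0.77, 2.02], [0.04, 2.7], [-1, 4.14], [0.28, 2.66], [-3.11, 3.11]. Speed limits (rad/s): [2.57, 2.57, 3.14, 3.14, 3.14, 3.14].

### API

Orientations are given as a unit quaternion [x, y, z, w].
In Python, from workcell import arm gives the robot as it stands.
- The arm moves only by the tool jog_arm, never from a script. Its argument "targets" is a list of rows, each a list of 7 numbers: the shift along the tool's x, y, z in m, then the turn, a rotation vector about the tool's x, y, z in degrees, then the finger opening in m, from 0 to 0.0918. In form: [[x, y, z, ax, ay, az, hand], ...]. A call has 1 to 8 rows; each row shifts and turns the commanded pose from where the row before left it, along the tool's axes as they then stand; what a row does not reach is not made up. A row lasts 1/8 s, in which the tool goes at most 62.5 mm and 10.7 degrees, less where a joint would pass 70% of its speed; a pose out of reach is approached as far as the arm can. A call is refused whole if a number of a shift passes 0.0625 or a number of a turn 10.7, either way. A call with a gripper value outside its range is refused whole. The fingers move at their own pace and stop on an object; "grip_force" is the grip in N (left out, the last holds). Time passes only in rows, so rows that do not move let the fingers close. It gives the time, the measured TCP pose, the force and the opening at its end, in the units of the state.
- arm.get_obs(): the state, without advancing time (a new reading comes with each control period).
- arm.get_image(name): name is "scene" or "top"; returns a dict with "color" (480x640x3 uint8, red, green, blue), "depth" (480x640 float32, m along the optical axis (not along the pixel's ray), 0 where there is no reading), "vertical_fov" (degrees; the focal length in pixels is half the picture's height over the tangent of half this angle, whatever the lens; pixels are square), "cx", "cy" (the principal point, pixels), "k1" (the pictures are not rectified: a ray, as slopes to the right and down, at radius r is drawn at 1 + k1 r^2 times it, then the intrinsics apply), "R" (3x3) and "t" (3): a world point X has camera coordinates R X + t. Camera axes: x right, y down, z forward; pixel columns grow to the right and rows downward; lengths in m; the calibration is good to about 2 mm. A picture is of the moment at which its call begins.
- arm.hand_in(): hands the job in, once; it reports no verdict.
The state is a dict: "t": time; "q": joint angles; "qvel": joint speeds; "joint_torque": joint torques, N m; "tool_pos": TCP position; "orientation": TCP orientation; "ft_force": force on the tool from outside, world axes, zero at the start; "wrist_torque": the same for the moment, N m; "finger_gap": finger opening in m.
Only numpy, scipy, OpenCV 4.12 (cv2) and the standard library are available. Lean on these libraries where they do the work, as an engineer would, in place of code of your own. Each camera call takes 0.05 s, during which the arm holds its last target. There are 200 camera calls.

### The job

At the shop counter the two-bay tray holds a prize-draw ball in one bay and a customer's locker key in the other. Lift the tray by its middle handle, tip the ball out into the brown bin of draw balls without touching the ball with the gripper or letting the key leave the tray, then set the tray back down upright on the counter and let go.

Things in the scene. Friction and masses are not known exactly. Their poses are not given: they have to be found in the camera images.
- tray: Loose grey tray, 110 (x) by 210 mm (y), 0.3 kg; origin centre of underside. Divider at y=0 between equal bays. On it a grip plate, 70 long (x), 12 thick (y), 40 to 100 mm up: pinch across y, 83 mm up. Floor 4 thick, flat to y=+-63, then a 24 degree ramp to an open lip at y=+-105, 23 mm up; side walls 40 high. Tipped 40 degrees about x, the low bay's ball rolls out, the high bay keeps its part.
- ball: Draw ball: dull gold sphere, 40 mm in diameter, 30 g, lying free in one of the tray's two bays (which one varies); origin at its centre, its axes mean nothing. Do not touch it with the fingers.
- key: Locker key: black plastic fob 40 x 24 x 6 mm with a brass key blade, together 66 mm long along its x, 40 g, lying flat in the tray's other bay; origin at the middle of its underside.
- bin: Brown bin of draw balls, fixed on the counter left or right of the tray: open box 200 mm (x) by 240 mm (y), 80 mm high, walls 5 mm, a dozen fixed gold and black 40 mm balls on its floor; origin at the centre of its underside, z up. The black crate of magazines and the plain undivided tray nearby are not part of the job.

How it is judged:
On the way, in this order (a step that is already met when the one before it is completed fails the run):
1. the tray is lifted clear of the counter (underside more than 40 mm up) with the ball and the key still in it (height (world z) of tray above 0.04 m and x of ball in the frame of tray between -0.06 and 0.06 m and y of ball in the frame of tray between -0.11 and 0.11 m and z of ball in the frame of tray between -0.005 and 0.07 m and x of key in the frame of tray between -0.06 and 0.06 m and y of key in the frame of tray between -0.11 and 0.11 m and z of key in the frame of tray between -0.005 and 0.07 m), for 0.2 s.
2. the ball has gone into the bin while the tray is still up off the counter, with the key in it (x of ball in the frame of bin between -0.098 and 0.098 m and y of ball in the frame of bin between -0.118 and 0.118 m and z of ball in the frame of bin between 0.01 and 0.075 m and height (world z) of tray above 0.04 m and x of key in the frame of tray between -0.06 and 0.06 m and y of key in the frame of tray between -0.11 and 0.11 m and z of key in the frame of tray between -0.005 and 0.07 m), for 0.2 s.
At the end, for the whole second after the job is handed in: The ball lies at rest inside the bin (its centre below the rim), and the tray stands upright (within 10 degrees) and at rest on the counter, its underside within 8 mm of it, with the key still in it (x of ball in the frame of bin between -0.098 and 0.098 m and y of ball in the frame of bin between -0.118 and 0.118 m and z of ball in the frame of bin between 0.01 and 0.075 m and linear speed of ball below 0.05 m/s and x of key in the frame of tray between -0.06 and 0.06 m and y of key in the frame of tray between -0.11 and 0.11 m and z of key in the frame of tray between -0.005 and 0.07 m and linear speed of each of key, tray below 0.03 m/s and height (world z) of tray between -0.004 and 0.008 m and angle between tray's own z axis and vertical below 0.18 rad); the robot touches nothing.
It fails at once if the fingers touch the ball (contact force between the fingers and ball above 0.5 N).
It fails at once if the key leaves the tray (not (x of key in the frame of tray between -0.06 and 0.06 m and y of key in the frame of tray between -0.11 and 0.11 m and z of key in the frame of tray between -0.005 and 0.07 m)).
It also fails if it takes over 56 s, if anything falls off the work surface, if the arm or the gripper's body presses on something with over 40 N, if the wrist force passes 120 N, or if a joint passes its speed limit or range.

## Working session

There is one attempt and no reset: what is moved stays moved. The work goes in short steps, Python scripts to look and compute and a tool call to move; the robot and the scene stay as the last step left them, time stands still between calls to the robot, and variables do not carry over. Pictures are saved under pics/ and viewed, about 8 in all and at most 12, crops included, and the job is handed in when it is done.

Besides the shell and the picture viewer there is one more tool, called after "Call:" as a command line: name --pt "numbers of a row" for each row, then --argument value for the rest. jog_arm: Moves the arm, as the interface text tells. Its arguments: {"type":"object","properties":{"targets":{"type":"array"},"grip_force":{"type":"number"}},"required":["targets"]}

```bash
mkdir -p pics
cat > h.py <<'E'
import numpy as np, cv2
from workcell import arm
def cam(n):
    d=arm.get_image(n); f=240/np.tan(np.radians(d["vertical_fov"])/2)
    d["K"]=np.array([[f,0,d["cx"]],[0,f,d["cy"]],[0,0,1.]]); return d
def cloud(d):
    """world xyz per pixel from depth"""
    v,u=np.mgrid[0:480,0:640]
    p=cv2.undistortPoints(np.stack([u,v],-1).reshape(-1,1,2).astype(np.float64),d["K"],np.array([d["k1"],0,0,0.])).reshape(480,640,2)
    z=d["depth"][...,None]; c=np.concatenate([p*z,z],-1)
    return (c-d["t"])@d["R"]
def save(d,n): cv2.imwrite("pics/"+n,d["color"][...,::-1])
E
python3 - <<'E'
from h import *
for n in("top","scene"):
    d=cam(n); save(d,n+"0.png"); np.savez(n+"0.npz",**d); print(n,-d["R"].T@d["t"],d["k1"],(d["depth"]==0).mean())
print(arm.get_obs())
E
```

```text
top [ 0.44940525 -0.00179392  0.67818915] -0.06848344013261491 0.004036458333333334
scene [0.75647664 0.35354323 0.5462081 ] -0.06513619915900297 0.004098307291666666
{'t': 0.1, 'q': array([-1.37197342e+00,  3.42660456e-01,  1.52492289e+00, -1.00554301e-05,
        1.27540841e+00, -1.45956859e-01]), 'qvel': array([-0.00063346, -0.00059515, -0.000955  ,  0.00089695,  0.00033565,
        0.00016329]), 'joint_torque': array([ 1.65080852e-03, -4.32002807e+01, -2.44695336e+01,  7.18797161e-02,
        5.26485499e-02, -5.64901188e-05]), 'tool_pos': array([ 0.17742921, -0.49381547,  0.29161007]), 'orientation': array([ 9.85177134e-01,  1.71538699e-01, -2.32964447e-05, -6.99183053e-04]), 'ft_force': array([ 0.03477092,  0.00917436, -0.22063805]), 'wrist_torque': array([0.00067273, 0.01255189, 0.00939574]), 'finger_gap': 0.09186863984823015}
```

View pics/top0.png

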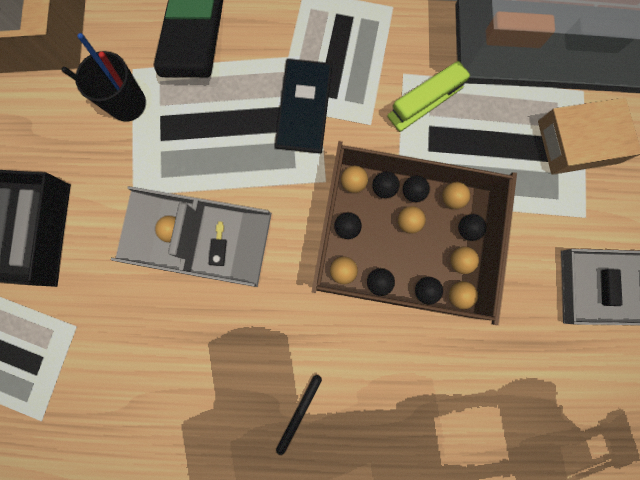

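View pics/scene0.png

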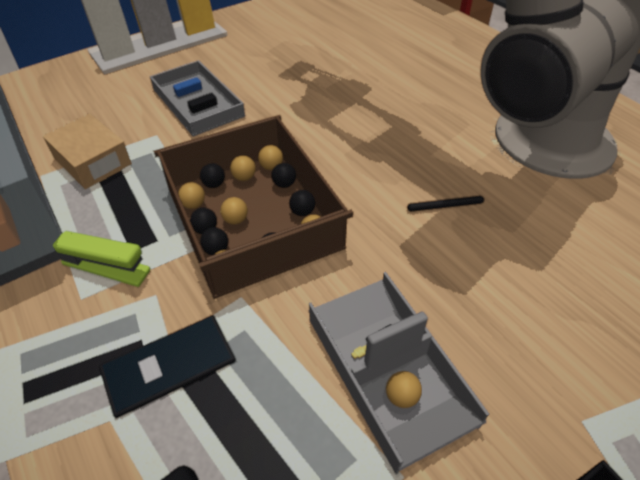

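The top view shows the tray with the gold ball in its left bay at (167,229) and the key in its right bay at (219,245). The handle plate is at about (183,230). The brown bin is to the right of the tray, with corners near (340,145), (515,175), (497,322) and (317,290). The scene view agrees. The ball is in the bay away from the bin.

```bash
cat >> h.py <<'E'
def rect(P):
    (c,s,a)=cv2.minAreaRect(P.astype(np.float32)*1000); return np.round(c,1),np.round(s,1),round(a,2)
E
python3 - <<'E'
from h import *
for n in("top","scene"):
    d=dict(np.load(n+"0.npz")); X=cloud(d); hsv=cv2.cvtColor(d["color"],cv2.COLOR_RGB2HSV)
    x,y,z=X[...,0],X[...,1],X[...,2]
    if n=="top":
        v,u=np.mgrid[0:480,0:640]; reg=(u>105)&(u<280)&(v>180)&(v<295)
        for p in [(167,229),(219,245),(183,230),(340,145),(515,175),(497,322),(317,290),(290,240)]: print(p,np.round(X[p[1],p[0]],3))
        T0=X[230,190,:2]
        B0=X[230,415,:2]
    else: reg=np.hypot(x-T0[0],y-T0[1])<.13
    near=reg
    for lo,hi,l in((.095,.105,"plate"),(.036,.044,"rim")):
        m=near&(z>lo)&(z<hi)
        print(n,l,m.sum(),rect(X[m][:,:2]) if m.sum()>5 else "", np.median(z[m]))
    m=near&(z>.012)&(z<.11); print("all",rect(X[m][:,:2]))
    g=near&(hsv[...,1]>110)&(hsv[...,0]<28)&(z>.015)&(z<.05)
    P=X[g]; A=np.c_[2*P,np.ones(len(P))]; s=np.linalg.lstsq(A,(P**2).sum(1),rcond=None)[0]; print("ball",s[:3],np.sqrt(s[3]+s[:3]@s[:3]),len(P))
    m=(np.hypot(x-B0[0],y-B0[1])<.17)&(z>.073)&(z<.087)&(hsv[...,2]<130)&(hsv[...,0]<25)
    print("binrim",rect(X[m][:,:2]),m.sum(), np.median(z[m]))
E
```

```text
(167, 229) [0.543 0.205 0.043]
(219, 245) [0.526 0.137 0.009]
(183, 230) [0.535 0.168 0.091]
(340, 145) [ 0.661 -0.035  0.076]
(515, 175) [ 0.626 -0.276  0.079]
(497, 322) [ 0.427 -0.247  0.077]
(317, 290) [ 0.464 -0.01   0.02 ]
(290, 240) [ 0.538  0.032 -0.001]
top plate 496 (array([536.2, 174. ]), array([13. , 69.4]), 80.59) 0.09840526637532365
top rim 1201 (array([536.7, 174.6]), array([210.1, 110.7]), 81.72) 0.03887420109730137
all (array([536.6, 174. ]), array([214. , 110.8]), 81.72)
ball [0.54693928 0.20959483 0.02450732] 0.01861674992331694 377
binrim (array([ 545.9, -140.4]), array([250.1, 210.3]), 81.44) 3718 0.07785816916620139
scene plate 766 (array([537. , 174.4]), array([12.6, 69.9]), 81.76) 0.1005626044443427
scene rim 2276 (array([536.6, 173.8]), array([209.5, 111.4]), 81.59) 0.040736080606802894
all (array([536.7, 173.8]), array([214.4, 111.6]), 81.75)
ball [0.54721712 0.20827334 0.0260095 ] 0.019276803791865575 996
binrim (array([ 545.9, -141.2]), array([253.8, 208. ]), 81.44) 3424 0.0796612449633751
```

Call:
jog_arm --pt "0 0 0 0 0 9.35 0.0918" --pt "0 0 0 0 0 9.35 0.0918" --pt "0 0 0 0 0 9.35 0.0918" --pt "0.03 -0.02 0 0 0 0 0.0918" --pt "0.03 -0.045 0 0 0 0 0.0918" --pt "0.03 -0.045 0 0 0 0 0.0918" --pt "0.03 -0.045 0 0 0 0 0.0918" --pt "0.03 -0.045 0 0 0 0 0.0918"

```text
t: 1.1
tool_pos: [0.3556, -0.3163, 0.292]
orientation: [0.997, -0.072, -0.0, -0.0]
ft_force: [0.7, -1.1, -0.2]
finger_gap: 0.0915
```

Call:
jog_arm --pt "0.02 -0.05 0 0 0 0 0.0918" --pt "0.02 -0.05 0 0 0 0 0.0918" --pt "0.02 -0.05 0 0 0 0 0.0918" --pt "0.02 -0.05 0 0 0 0 0.0918" --pt "0.02 -0.05 0 0 0 0 0.0918" --pt "0.01 -0.05 0 0 0 0 0.0918" --pt "0 -0.05 0 0 0 0 0.0918" --pt "0 -0.05 0 0 0 0 0.0918"

```text
t: 2.1
tool_pos: [0.5213, 0.0638, 0.2918]
orientation: [0.997, -0.072, -0.0, 0.0]
ft_force: [0.5, -0.7, -0.0]
finger_gap: 0.0919
```

```bash
cat >> h.py <<'E'
from scipy.spatial.transform import Rotation as Ro
def need(target,yaw):
    o=arm.get_obs(); R=Ro.from_quat(o["orientation"]); M=R.as_matrix()
    print("t",o["t"],"pos",np.round(o["tool_pos"],4),"yaw",np.degrees(np.arctan2(M[1,0],M[0,0])),"z",np.round(M[:,2],3),"q",np.round(o["q"],2),"F",np.round(o["ft_force"],1),"gap",o["finger_gap"])
    print("tool shift",np.round(M.T@(np.array(target)-o["tool_pos"]),4))
    W=Ro.from_euler("z",yaw,degrees=True)*Ro.from_matrix(np.diag([1,-1,-1.])); print("turn",np.degrees((R.inv()*W).as_rotvec()))
E
python3 -c "
from h import *
need([.5366,.174,.130],-8.3)"
```

```text
t 2.1 pos [0.5213 0.0638 0.2918] yaw -8.292865506131415 z [-0.001 -0.    -1.   ] q [-0.02  0.34  1.52 -0.    1.28  1.69] F [ 0.5 -0.7 -0. ] gap 0.09193657517430442
tool shift [-0.0006 -0.1113  0.1617]
turn [0.01268562 0.04487245 0.00713946]
```

Call:
jog_arm --pt "0 -0.04 0 0 0 0 0.0918" --pt "0 -0.04 0 0 0 0 0.0918" --pt "0 -0.02 0 0 0 0 0.0918" --pt "0 0 0.03 0 0 0 0.0918" --pt "0 0 0.03 0 0 0 0.0918" --pt "0 0 0 0 0 0 0.0918" --pt "0 0 0 0 0 0 0.0918"

```text
t: 2.98
tool_pos: [0.5363, 0.1607, 0.2332]
orientation: [0.997, -0.073, 0.001, -0.0]
ft_force: [0.4, -1.1, 0.7]
finger_gap: 0.0918
```

```bash
python3 -c "
from h import *
need([.5366,.174,.130],-8.3)
save(cam('scene'),'scene1.png')"
```

```text
t 2.975 pos [0.5363 0.1607 0.2332] yaw -8.328281267220735 z [ 0.001  0.    -1.   ] q [ 0.15  0.46  1.52 -0.    1.17  1.87] F [ 0.4 -1.1  0.7] gap 0.09180964128107925
tool shift [-0.0018 -0.0132  0.1032]
turn [-0.0110919  -0.07548051 -0.02827394]
```

View pics/scene1.png

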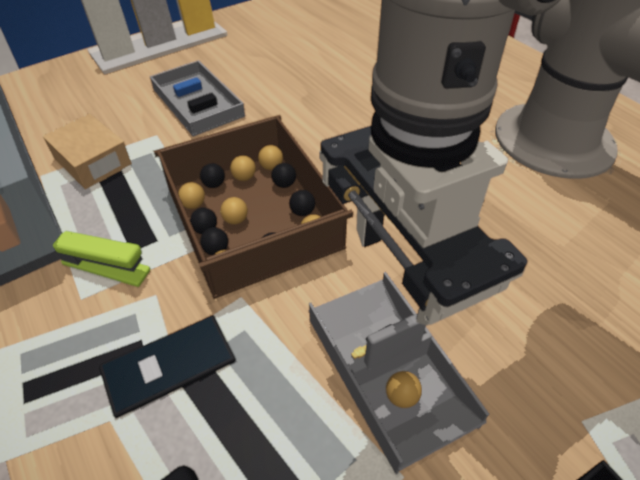

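The scene view shows the gripper above the tray, with its jaws along the tray's long side. The plate top is at (395,335) and the ball is still at (403,390). I'll descend now.

Call:
jog_arm --pt "-0.002 -0.013 0 0 0 0 0.0918" --pt "0 0 0.02 0 0 0 0.0918" --pt "0 0 0.025 0 0 0 0.0918" --pt "0 0 0.025 0 0 0 0.0918" --pt "0 0 0.02 0 0 0 0.0918" --pt "0 0 0.012 0 0 0 0.0918" --pt "0 0 0 0 0 0 0.0918" --pt "0 0 0 0 0 0 0.0918"

```text
t: 4.03
tool_pos: [0.5362, 0.1745, 0.1311]
orientation: [0.997, -0.072, 0.001, -0.0]
ft_force: [-0.2, 1.0, -0.2]
finger_gap: 0.0917
```

```bash
python3 -c "
from h import *
need([.5366,.174,.130],-8.3)"
```

```text
t 4.025 pos [0.5362 0.1745 0.1311] yaw -8.288991546723386 z [ 0.002  0.    -1.   ] q [ 0.18  0.58  1.62 -0.    0.94  1.89] F [-0.2  1.  -0.2] gap 0.09170009442947455
tool shift [0.0005 0.0004 0.0011]
turn [-0.02829475 -0.09141055  0.01103102]
```

Call:
jog_arm --pt "0 0 0.001 0 0 0 0.06" --pt "0 0 0 0 0 0 0.035" --pt "0 0 0 0 0 0 0.02" --pt "0 0 0 0 0 0 0.008" --pt "0 0 0 0 0 0 0.0" --pt "0 0 0 0 0 0 0.0" --pt "0 0 0 0 0 0 0.0" --pt "0 0 0 0 0 0 0.0" --grip_force 40

```text
t: 5.03
tool_pos: [0.5356, 0.1742, 0.1292]
orientation: [0.997, -0.072, 0.0, 0.0]
ft_force: [-0.2, 0.5, 0.5]
finger_gap: 0.0161
```

```bash
python3 -c "
from h import *
need([.5366,.174,.130],-8.3)"
```

```text
t 5.025 pos [0.5356 0.1742 0.1292] yaw -8.293029431837875 z [ 0. -0. -1.] q [ 0.18  0.59  1.62 -0.    0.94  1.89] F [-0.2  0.5  0.5] gap 0.016134608973088244
tool shift [ 0.001   0.0001 -0.0008]
turn [ 0.00449686 -0.00294683  0.00697045]
```

Still closing (gap 16 mm). I'll let it finish and then lift slowly.

Call:
jog_arm --pt "0 0 0 0 0 0 0" --pt "0 0 0 0 0 0 0" --pt "0 0 0 0 0 0 0" --pt "0 0 0 0 0 0 0"

```text
t: 5.52
tool_pos: [0.5357, 0.1742, 0.1292]
orientation: [0.997, -0.072, 0.0, -0.0]
ft_force: [0.2, 1.2, 0.5]
finger_gap: 0.0116
```

Call:
jog_arm --pt "0 0 -0.003 0 0 0 0" --pt "0 0 -0.006 0 0 0 0" --pt "0 0 -0.01 0 0 0 0" --pt "0 0 -0.015 0 0 0 0" --pt "0 0 -0.015 0 0 0 0" --pt "0 0 -0.011 0 0 0 0" --pt "0 0 0 0 0 0 0" --pt "0 0 0 0 0 0 0"

```text
t: 6.52
tool_pos: [0.5354, 0.1741, 0.1888]
orientation: [0.997, -0.072, -0.0, 0.0]
ft_force: [-0.7, 0.4, -3.7]
finger_gap: 0.0119
```

```bash
python3 -c "
from h import *
need([.5366,.174,.3],-8.3)
save(cam('scene'),'scene2.png')"
```

```text
t 6.525 pos [0.5354 0.1741 0.1888] yaw -8.297857284772961 z [-0.001 -0.    -1.   ] q [ 0.18  0.51  1.56 -0.    1.07  1.89] F [-0.7  0.4 -3.7] gap 0.011935890184619111
tool shift [ 0.0012 -0.     -0.1112]
turn [0.02064894 0.04122203 0.00215014]
```

View pics/scene2.png

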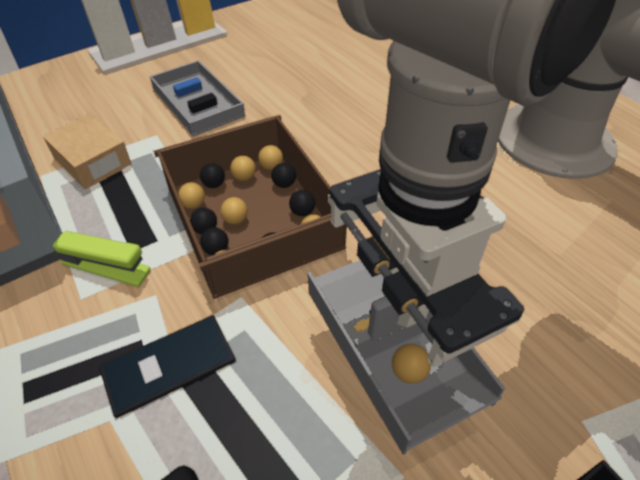

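The tray is level in the grip with the ball inside at (411,363). The key is partly hidden at (362,326). Next I'll raise it further and carry it gently over the bin.

Call:
jog_arm --pt "0 0 -0.006 0 0 0 0" --pt "0 0 -0.012 0 0 0 0" --pt "0 0 -0.017 0 0 0 0" --pt "0 0 -0.015 0 0 0 0" --pt "0 0 -0.009 0 0 0 0" --pt "0 0 -0.003 0 0 0 0" --pt "0.001 0.003 0 0 0 0 0" --pt "0.001 0.006 0 0 0 0 0"

```text
t: 7.58
tool_pos: [0.5361, 0.1648, 0.2506]
orientation: [0.997, -0.072, -0.001, 0.0]
ft_force: [0.2, -0.2, -3.3]
finger_gap: 0.0115
```

Call:
jog_arm --pt "0.001 0.01 0 0 0 0 0" --pt "0.002 0.014 0 0 0 0 0" --pt "0.003 0.018 0 0 0 0 0" --pt "0.003 0.02 0 0 0 0 0" --pt "0.003 0.02 0 0 0 0 0" --pt "0.003 0.02 0 0 0 0 0" --pt "0.003 0.02 0 0 0 0 0" --pt "0.003 0.02 0 0 0 0 0"

```text
t: 8.57
tool_pos: [0.5365, 0.0196, 0.2513]
orientation: [0.997, -0.073, 0.0, 0.0]
ft_force: [0.3, -0.2, -3.1]
finger_gap: 0.0117
```

Call:
jog_arm --pt "0.003 0.02 0 0 0 0 0" --pt "0.003 0.02 0 0 0 0 0" --pt "0.003 0.02 0 0 0 0 0" --pt "0.003 0.02 0 0 0 0 0" --pt "0.003 0.02 0 0 0 0 0" --pt "0.003 0.02 0 0 0 0 0" --pt "0.003 0.02 0 0 0 0 0" --pt "0.003 0.02 0 0 0 0 0"

```text
t: 9.57
tool_pos: [0.5373, -0.1416, 0.2512]
orientation: [0.997, -0.072, -0.0, 0.0]
ft_force: [-0.2, -0.0, -3.1]
finger_gap: 0.0119
```

Call:
jog_arm --pt "0.002 0.016 0 0 0 0 0" --pt "0.002 0.012 0 0 0 0 0" --pt "0.001 0.008 0 0 0 0 0" --pt "0 0.004 0 0 0 0 0" --pt "0 0 0 0 0 0 0" --pt "0 0 0 0 0 0 0"

```text
t: 10.32
tool_pos: [0.5365, -0.1802, 0.2513]
orientation: [0.997, -0.072, 0.0, -0.0]
ft_force: [0.1, -0.3, -3.1]
finger_gap: 0.0116
```

```bash
python3 -c "
from h import *
need([.5394,-.1853,.25],-8.3)
save(cam('scene'),'scene3.png')"
```

```text
t 10.325 pos [ 0.5365 -0.1802  0.2513] yaw -8.268376599336053 z [ 0.  0. -1.] q [-0.46  0.45  1.47  0.    1.22  1.26] F [ 0.1 -0.3 -3.1] gap 0.011641913518011889
tool shift [0.0036 0.0046 0.0013]
turn [-0.00378551 -0.00132315  0.03162344]
```

View pics/scene3.png

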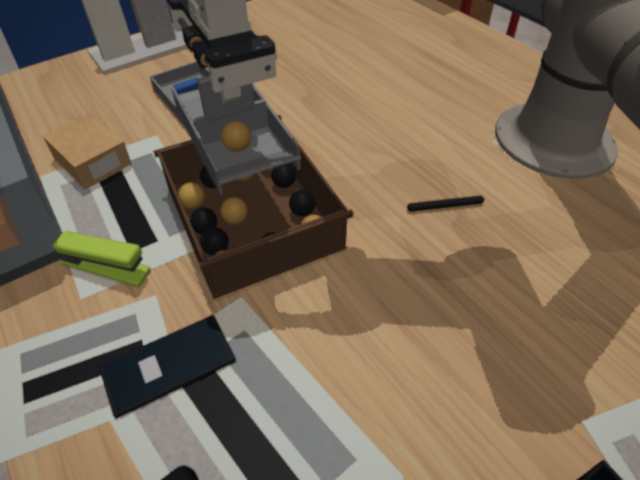

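The tray is over the bin, with the ball at (237,136) and the lip above the bin's interior. Tilting first to 20°, then slowly further.

Call:
jog_arm --pt "0.003 0.004 0 -1 0 0 0" --pt "0 0 0 -2 0 0 0" --pt "0 0 0 -3 0 0 0" --pt "0 0 0 -4 0 0 0" --pt "0 0 0 -4 0 0 0" --pt "0 0 0 -3 0 0 0" --pt "0 0 0 -2 0 0 0" --pt "0 0 0 -1 0 0 0"

```text
t: 11.38
tool_pos: [0.539, -0.1844, 0.2512]
orientation: [0.982, -0.071, -0.012, 0.174]
ft_force: [-0.4, -0.0, -3.5]
finger_gap: 0.0118
```

Call:
jog_arm --pt "0 0 0 0 0 0 0" --pt "0 0 0 0 0 0 0" --pt "0 0 0 0 0 0 0" --pt "0 0 0 0 0 0 0"

```text
t: 11.88
tool_pos: [0.5388, -0.1852, 0.2513]
orientation: [0.982, -0.071, -0.013, 0.173]
ft_force: [-0.3, -0.1, -3.2]
finger_gap: 0.012
```

```bash
python3 -c "
from h import *
need([.5394,-.1853,.25],-8.3)
save(cam('scene'),'scene4.png')"
```

```text
t 11.875 pos [ 0.5388 -0.1852  0.2513] yaw -8.315877293206807 z [-0.049 -0.338 -0.94 ] q [-0.32  0.46  1.51 -0.38  1.14  1.55] F [-0.3 -0.1 -3.2] gap 0.012007262196858229
tool shift [ 0.0006 -0.0004  0.0012]
turn [ 2.00011137e+01 -4.23147174e-03 -1.69505716e-02]
```

View pics/scene4.png

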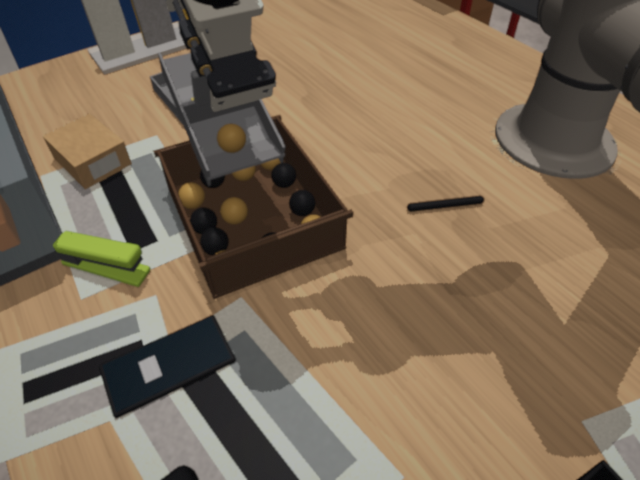

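The tilt is in the right direction and the ball is at the foot of the ramp at (232,138). I'll continue slowly.

Call:
jog_arm --pt "0 0 0 -1 0 0 0" --pt "0 0 0 -1.5 0 0 0" --pt "0 0 0 -1.5 0 0 0" --pt "0 0 0 -1 0 0 0" --pt "0 0 0 -1 0 0 0" --pt "0 0 0 -1 0 0 0" --pt "0 0 0 -1 0 0 0" --pt "0 0 0 -1 0 0 0"

```text
t: 12.92
tool_pos: [0.5389, -0.185, 0.2512]
orientation: [0.965, -0.07, -0.018, 0.25]
ft_force: [-1.2, -1.0, -3.0]
finger_gap: 0.0118
```

Call:
jog_arm --pt "0 0 0 -1 0 0 0" --pt "0 0 0 -1.5 0 0 0" --pt "0 0 0 -1.5 0 0 0" --pt "0 0 0 -1.5 0 0 0" --pt "0 0 0 -1.5 0 0 0" --pt "0 0 0 -1 0 0 0" --pt "0 0 0 0 0 0 0" --pt "0 0 0 0 0 0 0"

```text
t: 13.92
tool_pos: [0.5389, -0.185, 0.2513]
orientation: [0.946, -0.069, -0.023, 0.316]
ft_force: [-0.7, 0.7, -2.8]
finger_gap: 0.0119
```

```bash
python3 -c "
from h import *
need([.5394,-.1853,.25],-8.3)
save(cam('scene'),'scene5.png')"
```

```text
t 13.925 pos [ 0.5389 -0.185   0.2513] yaw -8.293878197269468 z [-0.087 -0.595 -0.799] q [-0.2   0.5   1.55 -0.71  1.17  1.83] F [-0.7  0.7 -2.8] gap 0.011947664929021959
tool shift [ 0.0005 -0.0006  0.0011]
turn [ 3.69954371e+01 -1.26837847e-02  2.32545219e-03]
```

View pics/scene5.png

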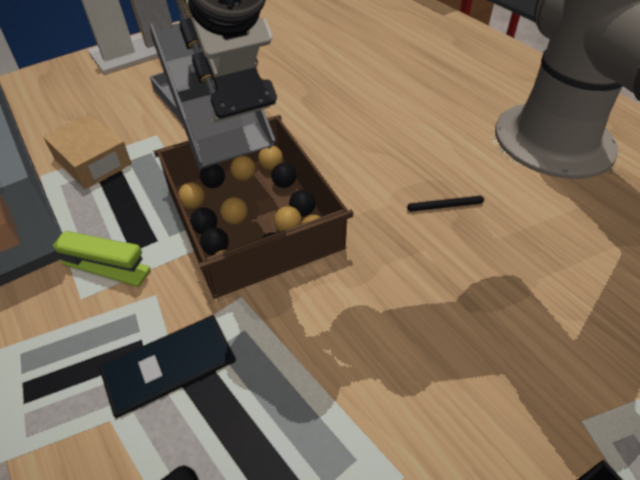

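The ball has left the tray and is in the bin at (288,218). I'll untilt and check its height.

Call:
jog_arm --pt "0 0 0 2 0 0 0" --pt "0 0 0 4 0 0 0" --pt "0 0 0 6 0 0 0" --pt "0 0 0 7 0 0 0" --pt "0 0 0 7 0 0 0" --pt "0 0 0 6 0 0 0" --pt "0 0 0 4 0 0 0" --pt "0 0 0 1 0 0 0"

```text
t: 14.98
tool_pos: [0.5385, -0.1861, 0.2513]
orientation: [0.997, -0.073, -0.0, 0.0]
ft_force: [0.5, 0.0, -3.8]
finger_gap: 0.0116
```

Run:
```python
from h import *
need([.5366,.174,.25],-8.3)
d=cam('scene');X=cloud(d)
hsv=cv2.cvtColor(d["color"],cv2.COLOR_RGB2HSV)
m=np.zeros((480,640),bool);m[200:238,268:308]=1
m&=(hsv[...,1]>120)&(hsv[...,2]>120)
P=X[m];A=np.c_[2*P,np.ones(len(P))];s=np.linalg.lstsq(A,(P**2).sum(1),rcond=None)[0]
print("ball",s[:3],np.sqrt(s[3]+s[:3]@s[:3]),m.sum())
r=s[:2]-[.546,-.1408];a=np.radians(-8.5);print("in bin",r@[np.cos(a),np.sin(a)],r@[-np.sin(a),np.cos(a)])
```

```text
t 14.975 pos [ 0.5385 -0.1861  0.2513] yaw -8.375118174192982 z [-0. -0. -1.] q [-0.47  0.46  1.46 -0.    1.22  1.25] F [ 0.5  0.  -3.8] gap 0.011613035702508032
tool shift [-0.0543 -0.3559  0.0012]
turn [ 0.02446417  0.00811031 -0.07511644]
ball [ 0.56568699 -0.03576449  0.47192632] 0.4350663573368776 175
in bin 0.003945508476956537 0.10679170924514243
```

The sphere fit is invalid: a 435 mm radius means the ball was no longer in that image patch. I'll recheck from the top view once the arm has moved away. Carrying the tray back now.

Call:
jog_arm --pt "0 -0.004 0 0 0 0 0" --pt "-0.001 -0.008 0 0 0 0 0" --pt "-0.002 -0.014 0 0 0 0 0" --pt "-0.003 -0.02 0 0 0 0 0" --pt "-0.003 -0.02 0 0 0 0 0" --pt "-0.003 -0.02 0 0 0 0 0" --pt "-0.003 -0.02 0 0 0 0 0" --pt "-0.003 -0.02 0 0 0 0 0"

```text
t: 16.02
tool_pos: [0.5392, -0.0563, 0.2512]
orientation: [0.997, -0.072, 0.0, 0.0]
ft_force: [-0.2, 0.6, -3.1]
finger_gap: 0.0116
```

Call:
jog_arm --pt "-0.003 -0.02 0 0 0 0 0" --pt "-0.003 -0.02 0 0 0 0 0" --pt "-0.003 -0.02 0 0 0 0 0" --pt "-0.003 -0.02 0 0 0 0 0" --pt "-0.003 -0.02 0 0 0 0 0" --pt "-0.003 -0.02 0 0 0 0 0" --pt "-0.003 -0.02 0 0 0 0 0" --pt "-0.003 -0.02 0 0 0 0 0"

```text
t: 17.02
tool_pos: [0.5385, 0.1054, 0.2512]
orientation: [0.997, -0.072, 0.0, 0.0]
ft_force: [-0.1, -0.3, -3.5]
finger_gap: 0.0118
```

Call:
jog_arm --pt "-0.003 -0.02 0 0 0 0 0" --pt "-0.003 -0.02 0 0 0 0 0" --pt "-0.003 -0.016 0 0 0 0 0" --pt "-0.001 -0.01 0 0 0 0 0" --pt "0 -0.004 0 0 0 0 0" --pt "0 0 0 0 0 0 0" --pt "0 0 0 0 0 0 0" --pt "0 0 0 0 0 0 0"

```text
t: 18.02
tool_pos: [0.5388, 0.1743, 0.2512]
orientation: [0.997, -0.073, 0.0, 0.0]
ft_force: [-0.2, 0.2, -3.4]
finger_gap: 0.0119
```

Run:
```python
from h import *
need([.5366,.174,.129],-8.3)
d=cam('top');save(d,'top6.png');X=cloud(d)
# lowest tray points: rim of tray in this view
z=X[...,2];m=(np.hypot(X[...,0]-.5366,X[...,1]-.174)<.15)&(z>.1)&(z<.175); print(np.percentile(z[m],[1,50,99]))
```

```text
t 18.025 pos [0.5388 0.1743 0.2512] yaw -8.331886826378826 z [ 0. -0. -1.] q [ 0.18  0.45  1.47 -0.    1.22  1.89] F [-0.2  0.2 -3.4] gap 0.011865891865805214
tool shift [-0.0022  0.0006  0.1222]
turn [ 0.01067042 -0.00461128 -0.03188726]
[0.12315702 0.13326123 0.1663206 ]
```

View pics/top6.png

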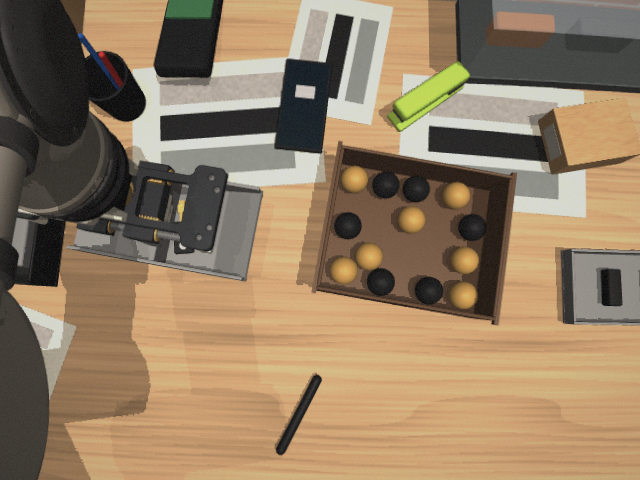

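The extra gold ball is at (369,256) in the bin, low among the others. The key's brass shows at (182,210) in the tray. Setting down now.

Call:
jog_arm --pt "-0.002 0 0.005 0 0 0 0" --pt "0 0 0.014 0 0 0 0" --pt "0 0 0.02 0 0 0 0" --pt "0 0 0.02 0 0 0 0" --pt "0 0 0.02 0 0 0 0" --pt "0 0 0.018 0 0 0 0" --pt "0 0 0.01 0 0 0 0" --pt "0 0 0.005 0 0 0 0"

```text
t: 19.08
tool_pos: [0.5366, 0.175, 0.1384]
orientation: [0.997, -0.072, -0.0, 0.0]
ft_force: [-1.3, 0.2, -2.8]
finger_gap: 0.0114
```

Call:
jog_arm --pt "0 0 0.003 0 0 0 0" --pt "0 0 0.003 0 0 0 0" --pt "0 0 0.002 0 0 0 0" --pt "0 0 0.001 0 0 0 0" --pt "0 0 0 0 0 0 0" --pt "0 0 0 0 0 0 0"

```text
t: 19.82
tool_pos: [0.5369, 0.1751, 0.1303]
orientation: [0.997, -0.072, 0.0, 0.0]
ft_force: [-0.1, 0.5, -3.2]
finger_gap: 0.0118
```

Force still shows the full load, so it isn't touching yet. I'll go down a little more.

Call:
jog_arm --pt "0 0 0.001 0 0 0 0" --pt "0 0 0 0 0 0 0" --pt "0 0 0 0 0 0 0"

```text
t: 20.2
tool_pos: [0.5368, 0.1751, 0.1292]
orientation: [0.997, -0.072, 0.0, 0.0]
ft_force: [0.4, 0.9, -2.6]
finger_gap: 0.0119
```

Call:
jog_arm --pt "0 0 0.0005 0 0 0 0" --pt "0 0 0 0 0 0 0" --pt "0 0 0 0 0 0 0"

```text
t: 20.58
tool_pos: [0.5368, 0.175, 0.1292]
orientation: [0.997, -0.072, 0.0, 0.0]
ft_force: [-2.4, -1.4, 5.5]
finger_gap: 0.0118
```

Contact made (+5.5 N). Releasing and retreating straight up.

Call:
jog_arm --pt "0 0 0 0 0 0 0.016" --pt "0 0 0 0 0 0 0.03" --pt "0 0 0 0 0 0 0.05" --pt "0 0 0 0 0 0 0.07" --pt "0 0 0 0 0 0 0.07" --pt "0 0 0 0 0 0 0.07" --pt "0 0 0 0 0 0 0.07" --pt "0 0 0 0 0 0 0.07"

```text
t: 21.58
tool_pos: [0.5368, 0.175, 0.1287]
orientation: [0.997, -0.072, 0.0, 0.0]
ft_force: [-0.0, -0.1, 0.4]
finger_gap: 0.0697
```

Call:
jog_arm --pt "0 0 -0.01 0 0 0 0.07" --pt "0 0 -0.02 0 0 0 0.07" --pt "0 0 -0.03 0 0 0 0.07" --pt "0 0 -0.03 0 0 0 0.07" --pt "0 0 -0.03 0 0 0 0.07" --pt "0 0 -0.03 0 0 0 0.07" --pt "0 0 -0.02 0 0 0 0.07" --pt "0 0.04 0 0 0 0 0.07"

```text
t: 22.58
tool_pos: [0.5316, 0.1367, 0.3013]
orientation: [0.997, -0.071, 0.002, -0.001]
ft_force: [0.6, -1.1, 0.6]
finger_gap: 0.0698
```

Call:
jog_arm --pt "0 0.05 0 0 0 0 0.07" --pt "0 0.05 0 0 0 0 0.07" --pt "0 0.05 0 0 0 0 0.07" --pt "0 0.05 0 0 0 0 0.07" --pt "0 0.05 0 0 0 0 0.07" --pt "0 0.05 0 0 0 0 0.07" --pt "0 0.05 0 0 0 0 0.07" --pt "0 0.05 0 0 0 0 0.07"

```text
t: 23.58
tool_pos: [0.4728, -0.2619, 0.2997]
orientation: [0.997, -0.072, 0.001, 0.0]
ft_force: [1.0, 0.5, -0.2]
finger_gap: 0.0696
```

Call:
jog_arm --pt "0 0.03 0 0 0 0 0.07" --pt "0 0.01 0 0 0 0 0.07" --pt "0 0 0 0 0 0 0.07" --pt "0 0 0 0 0 0 0.07"

```text
t: 24.08
tool_pos: [0.4678, -0.2986, 0.299]
orientation: [0.997, -0.072, 0.0, -0.0]
ft_force: [0.6, 0.0, -0.2]
finger_gap: 0.0697
```

Run:
```python
from h import *
need([.5366,.174,.129],-8.3)
d=cam('top');save(d,'top7.png');X=cloud(d);x,y,z=X[...,0],X[...,1],X[...,2]
near=np.hypot(x-.5366,y-.174)<.13
for lo,hi in((.095,.105),(.036,.044)):
    m=near&(z>lo)&(z<hi); print(rect(X[m][:,:2]),np.median(z[m]))
print(np.round(X[256,369],3))
```

```text
t 24.075 pos [ 0.4678 -0.2986  0.299 ] yaw -8.219981516173442 z [ 0.  0. -1.] q [-0.71  0.39  1.43  0.    1.32  1.01] F [ 0.6  0.  -0.2] gap 0.06972613124629343
tool shift [ 0.0005 -0.4776  0.1701]
turn [-0.01636453 -0.00278292  0.08001888]
(array([537.4, 174.5]), array([13.1, 69.6]), 81.78) 0.09841193513497165
(array([537.7, 174.2]), array([208.9, 110.8]), 81.76) 0.03866464184991422
[ 0.513 -0.081  0.044]
```

View pics/top7.png

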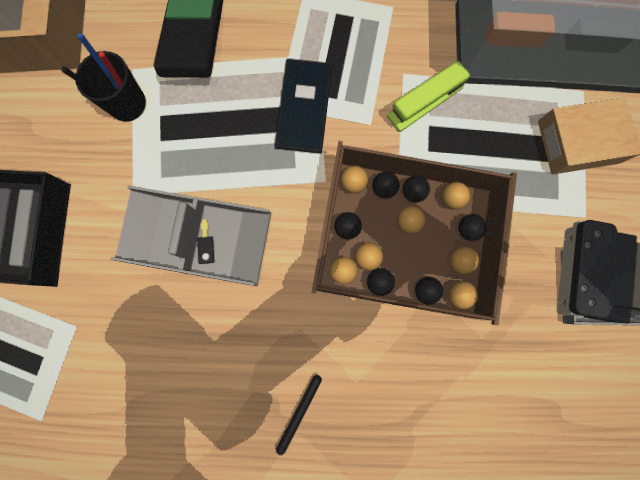

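The tray is upright with the key at (205,242). The ball is at rest on the bin floor at (369,256), with its top at 44 mm. The gripper is clear of everything.

```bash
python3 -c "
from workcell import arm
print(arm.hand_in())"
```

```text
the job is handed in; nothing more can be done
None
```

I gripped the tray by its handle, lifted it and carried it level over the bin. I tilted it slowly to 37°, so the ball rolled out into the bin, then carried the tray back to its old spot, let go and backed off. I handed the job in at about 24 s; no verdict is given.

**Last checks (top view before hand-in):**
- **Ball:** it is at the same pixel in two views 6 s apart. Its top is at 44 mm, so it is on the bin floor.
- **Tray:** it is upright, about 1 mm from where it started. The rim reads 39 mm and the plate top 98 mm, the same as before the lift.
- **Key:** it lies in its bay beside the divider.
- **Gripper:** it is open and clear of everything.

**One check failed:** right after the tip, a sphere fit meant to locate the ball in the scene view gave an impossible radius (435 mm), most likely because the ball was still rolling. I discarded that fit; the two later top views settled the position.

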